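# Tip the bearing balls from the dipper cup into the inspection tray

### The job

Take the dipper cup by its handle, draw it upright out of its holder and tip it over the grey inspection tray so that all six bearing balls end in the tray. Finish while still holding the emptied cup there: turned over onto its side or farther, its mouth over the tray and at least 12 cm above the bench, touching nothing but the gripper. Leave the other things on the bench where they are.

Things in the scene. Friction and masses are not known exactly. Their poses are not given: they have to be found in the camera images.
- cup: steel dipper cup, 240 to 340 g with its six balls: round, flaring, 70 mm high, outer diameter 60 mm at the foot, 96 mm at the mouth, wall 3 mm, floor 4 mm, with a straight level handle (see cup_grip) towards its -x. Origin: centre of the underside; z: up through the mouth. It starts upright in the nest, handle roughly towards the robot
- cup_grip (a point): a good place to grip, on the handle's axis, 90 mm from the cup's axis and 55 mm above its foot; axes as the cup's. The handle is a round rod of 16 mm diameter, free from 50 to 117 mm out, with a 22 mm ball on its end (centre 128 mm out)
- cup_mouth (a point): centre of the cup's mouth, in the plane of the rim, 70 mm above the foot; axes as the cup's
- nest: the cup's holder, fixed to the bench: aluminium foot disc, diameter 120 mm, 6 mm thick, with a flared collar of 92 mm outer diameter whose top is 35 mm above the bench. The cup stands on its floor, 6 mm above the bench, with about 3 mm of play all round. Origin: centre of the underside. Left or right of the centre line, the tray on the other side
- tray: grey rectangular open inspection tray, fixed to the bench: outside 150 mm (its x) by 190 mm (its y), 40 mm high, walls and floor 5 mm. Origin: centre of the underside
- ball0: steel bearing ball of 16 mm diameter, 17 g, loose; origin: its centre. One of six alike that start in the cup
- ball1: steel bearing ball of 16 mm diameter, 17 g, loose; origin: its centre. One of six alike that start in the cup
- ball2: steel bearing ball of 16 mm diameter, 17 g, loose; origin: its centre. One of six alike that start in the cup
- ball3: steel bearing ball of 16 mm diameter, 17 g, loose; origin: its centre. One of six alike that start in the cup
- ball4: steel bearing ball of 16 mm diameter, 17 g, loose; origin: its centre. One of six alike that start in the cup
- ball5: steel bearing ball of 16 mm diameter, 17 g, loose; origin: its centre. One of six alike that start in the cup
- flange: turned steel flange, loose: 68 mm disc 12 mm thick with a 34 mm hub, 36 mm high overall. Bystander. Origin: centre of the underside
- calculator: pocket calculator lying flat, loose: 150 x 75 x 16 mm, long side along its x. Bystander. Origin: centre of the underside
- caliper: caliper lying flat, loose: 210 mm long along its y, jaws towards its -x, up to 13 mm thick. Bystander. Origin: centre of the underside
- ring_gauge: steel ring gauge lying flat, loose: outer diameter 68 mm, 22 mm high. Bystander. Origin: centre of the underside
- oil_bottle: white oil bottle standing, loose: diameter 56 mm, 150 mm high. Bystander. Origin: centre of the underside
- screwdriver: screwdriver lying flat, loose: about 200 mm long along its x. Bystander. Origin: centre of the underside

How it is judged (in metres and radians):
On the way, in this order (a step that is already met when the one before it is completed fails the run):
1. the cup is drawn up clear of its holder, still upright (z of cup in the frame of nest above 0.05 m and angle between cup's own z axis and vertical below 0.5 rad and contact force between cup and nest below 0.05 N), for 0.1 s.
2. the cup is raised over the tray and tipped onto its side (angle between cup's own z axis and vertical above 1.4 rad and height (world z) of cup_mouth above 0.11 m and horizontal distance between cup_mouth and tray below 0.11 m), for 0.1 s.
At the end, for the whole second after the job is handed in: All six balls lie inside the tray; the gripper holds the cup still, its axis at least 80 degrees from upright, the centre of its mouth over 110 mm above the bench and within 110 mm (level distance) of the tray's centre, nothing else touching the cup (all of step 2 and x of ball0 in the frame of tray between -0.073 and 0.073 m and y of ball0 in the frame of tray between -0.093 and 0.093 m and z of ball0 in the frame of tray between 0 and 0.045 m and x of ball1 in the frame of tray between -0.073 and 0.073 m and y of ball1 in the frame of tray between -0.093 and 0.093 m and z of ball1 in the frame of tray between 0 and 0.045 m and x of ball2 in the frame of tray between -0.073 and 0.073 m and y of ball2 in the frame of tray between -0.093 and 0.093 m and z of ball2 in the frame of tray between 0 and 0.045 m and x of ball3 in the frame of tray between -0.073 and 0.073 m and y of ball3 in the frame of tray between -0.093 and 0.093 m and z of ball3 in the frame of tray between 0 and 0.045 m and x of ball4 in the frame of tray between -0.073 and 0.073 m and y of ball4 in the frame of tray between -0.093 and 0.093 m and z of ball4 in the frame of tray between 0 and 0.045 m and x of ball5 in the frame of tray between -0.073 and 0.073 m and y of ball5 in the frame of tray between -0.093 and 0.093 m and z of ball5 in the frame of tray between 0 and 0.045 m and contact force between cup and tray below 0.05 N and contact force between cup and nest below 0.05 N and contact force between cup and flange below 0.05 N and contact force between cup and calculator below 0.05 N and contact force between cup and caliper below 0.05 N and contact force between cup and ring_gauge below 0.05 N and contact force between cup and oil_bottle below 0.05 N and contact force between cup and screwdriver below 0.05 N and contact force between cup and the fingers above 1 N and linear speed of cup below 0.03 m/s); the arm keeps its last pose, push and grip.
It fails at once if another thing on the bench is pushed more than 30 mm (distance of any of flange, calculator, caliper, ring_gauge, oil_bottle, screwdriver from where it was at the start of the episode above 0.03 m).
It also fails if it takes over 51 s, if anything falls off the work surface, if the arm or the gripper's body presses on something with over 40 N, if the wrist force passes 120 N, or if a joint passes its speed limit or range.

### The arm

A 6-joint arm with a two-finger parallel gripper is mounted at the origin on the work surface. World frame = base frame: x ahead of the robot, y to its left, z up, the work surface at z = 0. Lengths are in m, angles in degrees, forces in N, time in s.
With the tool pointing down it reaches from about 0.35 to 0.875 m from the base axis. Payload 4.2 kg.
Tool frame: the origin (TCP) lies midway between the tips of the shut fingers; the grasp point (between the pads) lies 19 mm behind it; z points along the fingers, y is the line along which they close (so a half turn about z gives the same grasp; the last joint's range is limited). The gripper opens to 87 mm and grips with 3 to 60 N. Pads are 19 mm wide; open, the fingers measure 117 mm over their backs; the gripper's body (75 mm by 190 mm) begins 51 mm behind the grasp point.
Start: joints at [-60.756, 22.042, 0.453, 0, -68.411, -14.817], TCP at [0.156, -0.605, 0.197] pointing down, gripper open.
Joint ranges: [-179.83, 179.83], [-69.29, 118.12], [-61.27, 80.66], [-181.25, 117.63], [-171.15, -9.14], [-177.46, 177.46]. Speed limits (degrees/s): [159.86, 159.86, 180, 180, 180, 180].

### API

Orientations are given as a 3x3 rotation matrix whose columns are the frame's x, y, z axes.
In Python, from station import r gives the robot as it stands.
- The arm moves only by the tool inch_along, called after "Call:" as name(argument=value, ...) on one line, values as JSON. Schema: {"type":"object","properties":{"segments":{"type":"array","items":{"type":"object","properties":{"jaw":{"type":"number"},"sx":{"type":"number"},"sy":{"type":"number"},"sz":{"type":"number"},"drx":{"type":"number"},"dry":{"type":"number"},"drz":{"type":"number"}},"additionalProperties":false,"required":["jaw"]},"minItems":1,"maxItems":8},"only":{"type":"string"},"quiet":{"type":"boolean"},"lines":{"type":"string"}},"required":["segments"],"additionalProperties":false}. segments is a list of rows, 1 to 8 of them, each an object with the fields jaw (the opening from 0.0 (shut) to 1.0 (fully open)), sx, sy, sz (the shift in parts of the range, where 1.0 means 1 m), drx, dry, drz (a rotation vector in parts of the range, where 1.0 means 90 degrees); a field left out counts as zero (the opening has to be given); each row is the pose to reach, as a shift and turn from the pose commanded when the call began, along the tool's axes at that moment; what a row does not reach only later rows make up. A row lasts 1/10 s, in which the tool goes at most 0.05 m and 8.59 degrees, less where a joint would pass 70% of its speed; a pose out of reach is approached as far as the arm can. The fingers move at their own pace and stop on an object; the grip force is fixed at half the most. Time passes only in rows, so rows that do not move let the fingers close. The tool returns the time, the measured TCP pose, the force, the opening and the grip force at its end. only (a regular expression) keeps the lines of the reply that match it, lines (a string "A,B") keeps lines A to B, and quiet returns only ok. Shift and turn numbers lie between -1 and 1, and a call with a number outside is refused. Input that does not fit is refused with a message, and nothing moves.
- r.sense(): the state, without advancing time (a new reading comes with each control period).
- r.capture(name): name is "scene" or "top" or "wrist"; returns a dict with "pixels" (400x640x3 uint8, red, green, blue), "z_map" (400x640 float32, m along the optical axis (not along the pixel's ray), 0 where there is no reading), "K" (3x3 intrinsics, pixels), "world_from_camera" (4x4, takes a point from camera to world coordinates). Camera axes: x right, y up, looking along -z (the intrinsics and any distortion apply to the point x, -y, -z); pixel columns grow to the right and rows downward; lengths in m; the calibration is good to about 2 mm. A picture is of the moment at which its call begins.
- r.finish_job(): hands the job in; it is judged then, once.
The state is a dict: "time_s": time; "joints": joint angles; "joint_velocities": joint speeds; "effort": joint torques, N m; "tcp_pos": TCP position; "ee_rot": TCP orientation; "wrist_force": force on the tool from outside, world axes, zero at the start; "moment": the same for the moment, N m; "gripper_width": opening from 0.0 (shut) to 1.0 (fully open); "gripper_force": force on a finger pad.
Only numpy, scipy, OpenCV 4.12 (cv2) and the standard library are available. Lean on these libraries where they do the work, as an engineer would, in place of code of your own. Each camera call takes 0.05 s, during which the arm holds its last target. There are 200 camera calls.

## Working session

There is one attempt and no reset: what is moved stays moved. The work goes in short steps, Python scripts to look and compute and a tool call to move; the robot and the scene stay as the last step left them, time stands still between calls to the robot, and variables do not carry over. Pictures are saved under pics/ and viewed, at most 10 in all, crops included, and the job is handed in when it is done.

```bash
mkdir -p pics; ls; python3 - <<'E'
from station import r
import cv2,pickle
for n in("scene","top"):
    c=r.capture(n);pickle.dump(c,open(n+'.pkl','wb'))
    cv2.imwrite(f'pics/{n}0.png',c["pixels"][:,:,::-1])
    print(n,c["K"],c["world_from_camera"])
print(r.sense())
E
```

```text
pics
station.py
scene [[477.62162341   0.         315.28320258]
 [  0.         477.62162341 200.96907708]
 [  0.           0.           1.        ]] [[-0.32064127 -0.58195675  0.74733896  1.54217728]
 [ 0.94706784 -0.21018792  0.2426593   0.29567859]
 [ 0.0158644   0.78558728  0.61854745  0.88268077]
 [ 0.          0.          0.          1.        ]]
top [[377.64117284   0.         317.80595712]
 [  0.         377.64117284 201.99984401]
 [  0.           0.           1.        ]] [[ 7.77226136e-04  9.82718969e-01 -1.85102199e-01  3.53296541e-01]
 [-9.99868781e-01 -2.23140422e-03 -1.60450141e-02 -2.36368700e-02]
 [-1.61807776e-02  1.85090380e-01  9.82588283e-01  1.14480857e+00]
 [ 0.00000000e+00  0.00000000e+00  0.00000000e+00  1.00000000e+00]]
{'time_s': 0.1, 'joints': array([-6.07562936e+01,  2.20868546e+01,  3.87109711e-01, -2.42084647e-02,
       -6.84124636e+01, -1.48178620e+01]), 'joint_velocities': array([ 0.02809404, -0.03752101,  0.20948817,  0.05911598, -0.06814944,
       -0.0100328 ]), 'effort': array([ 6.18031663e-04, -3.91691065e+01,  1.87934375e+01,  4.23186556e+00,
        1.34060482e-02, -7.29618682e-05]), 'tcp_pos': array([ 0.15557494, -0.60471015,  0.19566326]), 'ee_rot': array([[-9.68509661e-01, -2.48975220e-01, -6.13908510e-04],
       [-2.48975948e-01,  9.68507803e-01,  1.90071231e-03],
       [ 1.21344916e-04,  1.99370669e-03, -9.99998005e-01]]), 'wrist_force': array([0.16392705, 0.23668424, 0.5334092 ]), 'moment': array([ 0.04651219, -0.02407188, -0.0429571 ]), 'gripper_force': 0.0, 'gripper_width': 0.9980171042900404}
```

View pics/scene0.png

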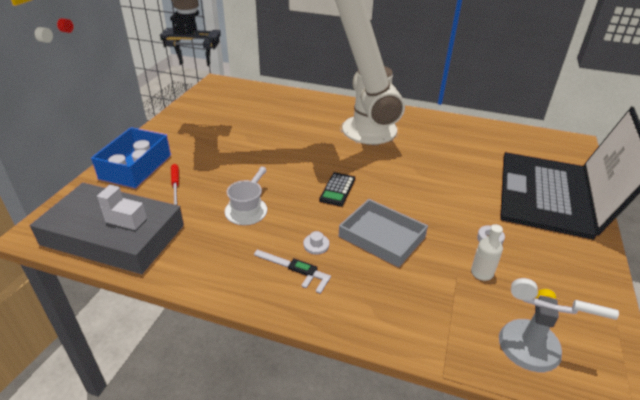

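View pics/top0.png

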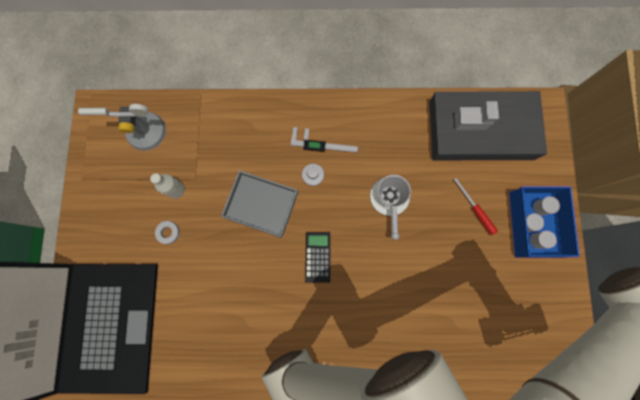

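Scene view: the cup is at (245,195) with its handle towards the robot, and the tray is at (383,232). Top view: cup mouth about (391,190), handle end about (395,236), tray centre about (260,204). The flange is at (313,174), the calculator at (317,257) and the bottle at (168,184).

```bash
cat > h.py <<'E'
import numpy as np,pickle,cv2
def cloud(c):
    K,T,z=c["K"],c["world_from_camera"],c["z_map"]
    v,u=np.mgrid[:z.shape[0],:z.shape[1]]
    p=np.stack([(u-K[0,2])/K[0,0]*z,-(v-K[1,2])/K[1,1]*z,-z],-1)
    return p@T[:3,:3].T+T[:3,3]
def ray(c,uv,h):
    K,T=c["K"],c["world_from_camera"]
    d=T[:3,:3]@np.array([(uv[0]-K[0,2])/K[0,0],-(uv[1]-K[1,2])/K[1,1],-1]);o=T[:3,3]
    return o+d*(h-o[2])/d[2]
E
python3 - <<'E'
from h import *
for n,rc,rt in(("top",(360,425,165,245),(215,305,165,243)),("scene",(215,275,155,230),(330,435,195,270))):
    c=pickle.load(open(n+'.pkl','rb'));P=cloud(c)
    def reg(b): return P[b[2]:b[3],b[0]:b[1]].reshape(-1,3)
    q=reg(rc); print(n,"bench z",np.median(P[150:300,300:400,2]))
    rim=q[(q[:,2]>.071)&(q[:,2]<.085)]; print("rim",len(rim),cv2.minEnclosingCircle(rim[:,:2].astype(np.float32)),rim[:,2].mean())
    ctr=np.array(cv2.minEnclosingCircle(rim[:,:2].astype(np.float32))[0])
    d=np.linalg.norm(q[:,:2]-ctr,axis=1)
    hd=q[(q[:,2]>.045)&(d>.056)&(d<.15)]
    print("handle",len(hd),hd.mean(0),hd[:,2].max(),d[(q[:,2]>.045)].max())
    l=cv2.fitLine(hd[:,:2].astype(np.float32),cv2.DIST_L2,0,.01,.01).ravel();print("line",l,"angle",np.degrees(np.arctan2(l[1],l[0])))
    m=hd[:,:2].mean(0)-ctr;print("dir by centroid",np.degrees(np.arctan2(m[1],m[0])), np.linalg.norm(m))
    t=reg(rt);w=t[(t[:,2]>.034)&(t[:,2]<.046)];print("tray",len(w),cv2.minAreaRect(w[:,:2].astype(np.float32)))
E
```

```text
top bench z 0.0007254174521553747
rim 156 ((0.5448421835899353, -0.22760973870754242), 0.0909082219004631) 0.07470400269879598
handle 332 [ 0.57919134 -0.22991437  0.06479533] 0.07987672555846292 0.2798118371707863
line [ 0.9989076  -0.04672807  0.5791913  -0.22991437] angle -2.6782966
dir by centroid -3.8384687434179376 0.03442638618729282
tray 410 ((0.5616468191146851, 0.17073851823806763), (0.19091325998306274, 0.14998596906661987), 71.07929992675781)
scene bench z 0.0019601169810985475
rim 194 ((0.5483943223953247, -0.22441720962524414), 0.09067491441965103) 0.07488485382908591
handle 315 [ 0.59240996 -0.21811332  0.06472449] 0.07972182201422906 1.121652447161903
line [ 0.9986068   0.05276794  0.59240997 -0.21811332] angle 3.024785
dir by centroid 8.150435213422682 0.04446476302995786
tray 598 ((0.5619367361068726, 0.17093850672245026), (0.1919189691543579, 0.15626616775989532), 70.5128173828125)
```

```bash
python3 - <<'E'
from h import *
for n,rc in(("top",(360,425,165,245)),("scene",(215,275,155,230))):
    c=pickle.load(open(n+'.pkl','rb'));P=cloud(c)
    q=P[rc[2]:rc[3],rc[0]:rc[1]].reshape(-1,3)
    q=q[(q[:,2]>.045)&(q[:,2]<.09)&(q[:,0]<.75)]
    rim=q[(q[:,2]>.071)&(q[:,0]>.535)]
    A=np.c_[2*rim[:,:2],np.ones(len(rim))];s=np.linalg.lstsq(A,(rim[:,:2]**2).sum(1),rcond=None)[0]
    ctr=s[:2];print(n,"fit",ctr,np.sqrt(s[2]+ctr@ctr),cv2.minEnclosingCircle(rim[:,:2].astype(np.float32)))
    d=np.linalg.norm(q[:,:2]-ctr,axis=1);hd=q[(d>.058)&(q[:,0]<ctr[0])]
    hd=hd[np.abs(hd[:,1]-np.median(hd[:,1]))<.03]
    l=cv2.fitLine(hd[:,:2].astype(np.float32),cv2.DIST_HUBER,0,.01,.01).ravel()
    m=np.median(hd[:,:2],0)-ctr
    print(len(hd),"line ang",np.degrees(np.arctan2(l[1],l[0])),"pt",l[2:],"ctr->handle",np.degrees(np.arctan2(m[1],m[0])),d[(q[:,0]<ctr[0])].max(), np.percentile(hd[:,2],[5,50,95]))
    # other objects' heights near the path
    if n=="top":
        for nm,b in dict(flange=(295,330,160,190),calc=(303,332,230,284),bottle=(145,190,168,200)).items():
            w=P[b[2]:b[3],b[0]:b[1]].reshape(-1,3);w=w[w[:,2]>.008];print(nm,w.min(0),w.max(0))
E
```

```text
top fit [ 0.5884672  -0.22447564] 0.0455596959353919 ((0.5886067748069763, -0.22581323981285095), 0.04843096435070038)
164 line ang 0.15144865 pt [ 0.4848843  -0.22375634] ctr->handle 179.56078070979504 0.13690684995436245 [0.06194352 0.06705368 0.07144415]
flange [ 0.35329654 -0.02363687  0.00807532] [0.69124088 0.06285168 1.14480857]
calc [ 0.33053157 -0.03887328  0.00937403] [0.47807982 0.03339609 1.14480857]
bottle [ 0.35329654 -0.02363687  0.0080532 ] [0.67696064 0.53335425 1.14480857]
scene fit [ 0.58990052 -0.22462407] 0.045603146864447476 ((0.5877268314361572, -0.22459952533245087), 0.051386330276727676)
101 line ang -0.10387354 pt [ 0.4915336  -0.22202224] ctr->handle 178.3769492574844 0.13373616311718645 [0.06184213 0.06772208 0.07241859]
```

```bash
cat >> h.py <<'E'
from scipy.spatial.transform import Rotation as R
def go(p,Rt=None):
    from station import r
    s=r.sense();A=np.array(s["ee_rot"]);d=A.T@(np.array(p)-s["tcp_pos"])
    rv=np.zeros(3) if Rt is None else R.from_matrix(A.T@Rt).as_rotvec(degrees=True)
    print("t",round(s["time_s"],2),"j",s["joints"].round(1),"tcp",s["tcp_pos"].round(4),"z",A[:,2].round(3))
    print("row",d.round(4),rv.round(2))
def tool(roll,yaw=0,pitch=0):
    # tool y across the handle, z down; pitch leans fingertips away from robot; roll about handle; yaw about world z
    base=np.array([[-1,0,0],[0,1,0],[0,0,-1]]).T
    return R.from_euler('z',yaw,degrees=True).as_matrix()@R.from_euler('x',roll,degrees=True).as_matrix()@R.from_euler('y',-pitch,degrees=True).as_matrix()@base
E
python3 -c "
from h import *
go([.49,.19,.26],tool(0))"
```

```text
t 0.1 j [-60.8  22.1   0.4  -0.  -68.4 -14.8] tcp [ 0.1556 -0.6047  0.1957] z [-0.001  0.002 -1.   ]
row [-0.5217  0.6865 -0.063 ] [ 0.11 -0.02 14.42]
```

Units first: turns go in shares of 90 degrees. So 14.4 degrees / 90 = 0.16.

Call:
inch_along(segments=[{"jaw": 1, "sz": -0.06}, {"jaw": 1, "sx": -0.26, "sy": 0.346, "sz": -0.06, "drz": 0.0778}, {"jaw": 1, "sx": -0.52, "sy": 0.69, "sz": -0.065, "drz": 0.16}, {"jaw": 1, "sx": -0.52, "sy": 0.69, "sz": -0.065, "drz": 0.16}, {"jaw": 1, "sx": -0.52, "sy": 0.69, "sz": -0.065, "drz": 0.16}, {"jaw": 1, "sx": -0.52, "sy": 0.69, "sz": -0.065, "drz": 0.16}, {"jaw": 1, "sx": -0.52, "sy": 0.69, "sz": -0.065, "drz": 0.16}, {"jaw": 1, "sx": -0.52, "sy": 0.69, "sz": -0.065, "drz": 0.16}])

```text
time_s: 0.9
tcp_pos: [0.29, -0.2802, 0.2527]
ee_rot: [[-1.0, 0.0, 0.0], [0.0, 1.0, 0.0], [-0.0, 0.0, -1.0]]
wrist_force: [1.8, -1.0, 0.4]
gripper_width: 0.998
gripper_force: 0.0
```

```bash
python3 -c "
from h import *
go([.49,.19,.26],tool(0))"
```

```text
t 0.9 j [-20.7  -2.8 -22.2  -0.  -70.7 -69.3] tcp [ 0.29   -0.2802  0.2527] z [ 0.  0. -1.]
row [-0.1999  0.4702 -0.0071] [ 0.02  0.01 -0.01]
```

Call:
inch_along(segments=[{"jaw": 1, "sx": -0.2, "sy": 0.46}, {"jaw": 1, "sx": -0.2, "sy": 0.46}, {"jaw": 1, "sx": -0.2, "sy": 0.46}, {"jaw": 1, "sx": -0.2, "sy": 0.46}, {"jaw": 1, "sx": -0.2, "sy": 0.46}, {"jaw": 1, "sx": -0.2, "sy": 0.46}, {"jaw": 1, "sx": -0.2, "sy": 0.46}, {"jaw": 1, "sx": -0.2, "sy": 0.46}])

```text
time_s: 1.7
tcp_pos: [0.4494, 0.0869, 0.2528]
ee_rot: [[-1.0, -0.001, -0.0], [-0.001, 1.0, 0.0], [0.0, 0.0, -1.0]]
wrist_force: [0.6, -0.7, 0.6]
gripper_width: 1.0
gripper_force: 0.0
```

```bash
python3 -c "
from h import *
go([.49,.19,.26],tool(0))"
```

```text
t 1.7 j [  31.4    3.1  -16.2   -0.   -70.7 -121.3] tcp [0.4494 0.0869 0.2528] z [-0.  0. -1.]
row [-0.0408  0.103  -0.0072] [ 0.   -0.    0.08]
```

In the tool's units: -56 degrees / 90 = -0.6222.

Call:
inch_along(segments=[{"jaw": 1, "sx": -0.03, "sy": 0.05}, {"jaw": 1, "sx": -0.03, "sy": 0.08, "drx": -0.0889}, {"jaw": 1, "sx": -0.03, "sy": 0.08, "drx": -0.1778}, {"jaw": 1, "sx": -0.03, "sy": 0.08, "drx": -0.2667}, {"jaw": 1, "sx": -0.03, "sy": 0.08, "drx": -0.3556}, {"jaw": 1, "sx": -0.03, "sy": 0.08, "drx": -0.4444}, {"jaw": 1, "sx": -0.03, "sy": 0.08, "drx": -0.5333}, {"jaw": 1, "sx": -0.03, "sy": 0.08, "drx": -0.6222}])

```text
time_s: 2.5
tcp_pos: [0.4799, 0.1644, 0.2541]
ee_rot: [[-1.0, -0.002, 0.002], [0.001, 0.554, 0.832], [-0.003, 0.832, -0.554]]
wrist_force: [-0.0, 0.0, -1.5]
gripper_width: 1.0
gripper_force: 0.0
```

```bash
python3 -c "
from h import *
go([.49,.19,.26],tool(100))"
```

```text
t 2.5 j [ -3.1  13.8  -6.3 -57.2 -81.3 -71.4] tcp [0.4799 0.1644 0.2541] z [ 0.002  0.832 -0.554]
row [-0.0101  0.0191  0.018 ] [-43.67   0.07   0.18]
```

In the tool's units: -52 degrees / 90 = -0.5778.

Call:
inch_along(segments=[{"jaw": 1, "drx": -0.0889}, {"jaw": 1, "drx": -0.1778}, {"jaw": 1, "drx": -0.2667}, {"jaw": 1, "drx": -0.3556}, {"jaw": 1, "drx": -0.4444}, {"jaw": 1, "drx": -0.5333}, {"jaw": 1, "drx": -0.5778}])

```text
time_s: 3.2
tcp_pos: [0.4796, 0.1641, 0.2506]
ee_rot: [[-1.0, 0.006, 0.003], [0.001, -0.314, 0.949], [0.006, 0.949, 0.314]]
wrist_force: [0.2, -0.2, 0.4]
gripper_width: 1.002
gripper_force: 0.0
```

```bash
python3 -c "
from h import *
go([.49,.19,.26],tool(100))"
```

```text
t 3.2 j [ -16.9   42.1  -11.3  -88.  -114.5  -39.3] tcp [0.4796 0.1641 0.2506] z [0.003 0.949 0.314]
row [-0.0103  0.0008  0.0276] [ 8.32  0.17 -0.34]
```

```bash
python3 -c "
from h import *
go([.513,-.2235,.2],tool(0))"
```

```text
t 3.2 j [ -16.9   42.1  -11.3  -88.  -114.5  -39.3] tcp [0.4796 0.1641 0.2506] z [0.003 0.949 0.314]
row [-0.0343  0.0739 -0.3838] [108.32  -0.17  -0.4 ]
```

In the tool's units: 72 degrees / 90 = 0.8.

Call:
inch_along(segments=[{"jaw": 1, "sy": 0.02, "sz": -0.02, "drx": 0.1}, {"jaw": 1, "sx": -0.01, "sy": 0.03, "sz": -0.06, "drx": 0.2}, {"jaw": 1, "sx": -0.01, "sy": 0.04, "sz": -0.1, "drx": 0.3}, {"jaw": 1, "sx": -0.02, "sy": 0.05, "sz": -0.15, "drx": 0.4}, {"jaw": 1, "sx": -0.03, "sy": 0.06, "sz": -0.2, "drx": 0.5}, {"jaw": 1, "sx": -0.03, "sy": 0.07, "sz": -0.25, "drx": 0.6}, {"jaw": 1, "sx": -0.034, "sy": 0.074, "sz": -0.3, "drx": 0.7}, {"jaw": 1, "sx": -0.034, "sy": 0.074, "sz": -0.34, "drx": 0.8}])

```text
time_s: 4.0
tcp_pos: [0.5142, -0.1848, 0.2188]
ee_rot: [[-1.0, -0.001, 0.002], [0.001, 0.779, 0.627], [-0.002, 0.627, -0.779]]
wrist_force: [-0.4, 0.8, -0.9]
gripper_width: 0.999
gripper_force: 0.0
```

```bash
python3 -c "
from h import *
go([.513,-.2235,.2],tool(0))"
```

```text
t 4.0 j [-25.7  25.8  11.7 -34.5 -94.  -61.1] tcp [ 0.5142 -0.1848  0.2188] z [ 0.002  0.627 -0.779]
row [ 0.0012 -0.0419 -0.0096] [38.8   0.15 -0.  ]
```

In the tool's units: 37.5 degrees / 90 = 0.4167.

Call:
inch_along(segments=[{"jaw": 1, "sx": 0.001, "sy": -0.02, "sz": -0.01, "drx": 0.0889}, {"jaw": 1, "sx": 0.001, "sy": -0.04, "sz": -0.01, "drx": 0.1778}, {"jaw": 1, "sx": 0.001, "sy": -0.04, "sz": -0.01, "drx": 0.2667}, {"jaw": 1, "sx": 0.001, "sy": -0.04, "sz": -0.01, "drx": 0.3556}, {"jaw": 1, "sx": 0.001, "sy": -0.04, "sz": -0.01, "drx": 0.4167}, {"jaw": 1, "sx": 0.001, "sy": -0.04, "sz": -0.01, "drx": 0.4167}, {"jaw": 1, "sx": 0.001, "sy": -0.04, "sz": -0.01, "drx": 0.4167}])

```text
time_s: 4.7
tcp_pos: [0.5123, -0.2179, 0.2004]
ee_rot: [[-1.0, -0.002, -0.001], [-0.002, 0.999, 0.032], [0.001, 0.032, -0.999]]
wrist_force: [-0.2, 0.4, 0.3]
gripper_width: 1.0
gripper_force: 0.0
```

```bash
python3 - <<'E'
from h import *
from station import r
go([.513,-.2235,.042],tool(0))
for n in("wrist","top"):
    c=r.capture(n);pickle.dump(c,open(n+'1.pkl','wb'));cv2.imwrite(f'pics/{n}1.png',c["pixels"][:,:,::-1])
E
```

```text
t 4.7 j [ -7.5  15.7  -7.6  -2.  -67.  -81.6] tcp [ 0.5123 -0.2179  0.2004] z [-0.001  0.032 -0.999]
row [-0.0008 -0.0107  0.1582] [ 1.83 -0.04  0.1 ]
```

View pics/wrist1.png

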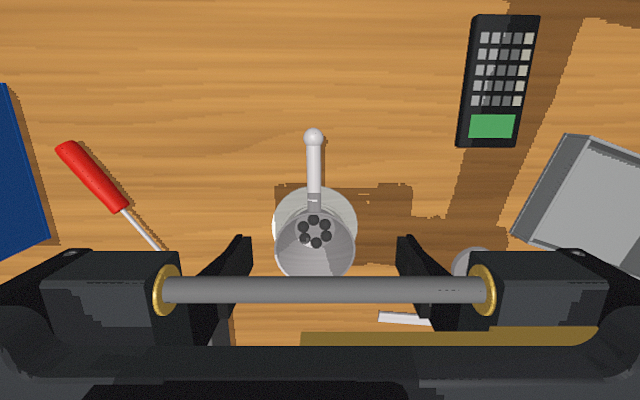

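The wrist view shows the cup at (315,235) with all six balls in it. The handle runs straight up the image from (314,200) to its ball at (313,137), and both fingers straddle that line. I'll check the handle with this view.

```bash
python3 - <<'E'
from h import *
c=pickle.load(open('wrist1.pkl','rb'));P=cloud(c)
for uv in((313,137),(314,170),(314,192)): print(ray(c,uv,.061).round(4),P[uv[1],uv[0]].round(4))
q=P[120:200,285:345].reshape(-1,3);q=q[(q[:,2]>.05)&(q[:,2]<.09)&(q[:,0]<.535)]
print(len(q),cv2.fitLine(q[:,:2].astype(np.float32),cv2.DIST_HUBER,0,.01,.01).ravel(),q.min(0),q.max(0))
E
```

```text
[ 0.4593 -0.2245  0.061 ] [ 0.4585 -0.2245  0.0702]
[ 0.4955 -0.2238  0.061 ] [ 0.4944 -0.2238  0.0666]
[ 0.521 -0.224  0.061] [ 0.5193 -0.224   0.0672]
1080 [ 9.9999994e-01 -3.3895543e-04  4.8398691e-01 -2.2473320e-01] [ 0.4496765  -0.23530945  0.05892274] [ 0.52912484 -0.21477694  0.07174551]
```

In the tool's units: 1.8 degrees / 90 = 0.02.

Call:
inch_along(segments=[{"jaw": 1, "sx": -0.001, "sy": -0.0115, "sz": 0.03, "drx": 0.02}, {"jaw": 1, "sx": -0.001, "sy": -0.0115, "sz": 0.07, "drx": 0.02}, {"jaw": 1, "sx": -0.001, "sy": -0.0115, "sz": 0.11, "drx": 0.02}, {"jaw": 1, "sx": -0.001, "sy": -0.0115, "sz": 0.14, "drx": 0.02}, {"jaw": 1, "sx": -0.001, "sy": -0.0115, "sz": 0.158, "drx": 0.02}, {"jaw": 1, "sx": -0.001, "sy": -0.0115, "sz": 0.158, "drx": 0.02}, {"jaw": 1, "sx": -0.001, "sy": -0.0115, "sz": 0.158, "drx": 0.02}])

```text
time_s: 5.5
tcp_pos: [0.514, -0.2265, 0.0424]
ee_rot: [[-1.0, 0.001, -0.0], [0.001, 1.0, -0.001], [0.0, -0.001, -1.0]]
wrist_force: [-0.6, -0.5, 0.8]
gripper_width: 1.0
gripper_force: 0.0
```

```bash
python3 -c "
from h import *
go([.513,-.2243,.042],tool(0))"
```

```text
t 5.5 j [ -7.2  25.1 -19.8   0.1 -45.1 -82.9] tcp [ 0.514  -0.2265  0.0424] z [-0.    -0.001 -1.   ]
row [0.001  0.0022 0.0004] [-0.06 -0.   -0.06]
```

Call:
inch_along(segments=[{"jaw": 1, "sy": 0.002}, {"jaw": 0.5, "sy": 0.002}, {"jaw": 0, "sy": 0.002}, {"jaw": 0, "sy": 0.002}, {"jaw": 0, "sy": 0.002}, {"jaw": 0, "sy": 0.002}, {"jaw": 0, "sy": 0.002}, {"jaw": 0, "sy": 0.002}])

```text
time_s: 6.3
tcp_pos: [0.5135, -0.2234, 0.0423]
ee_rot: [[-1.0, -0.001, -0.0], [-0.001, 1.0, -0.001], [0.0, -0.001, -1.0]]
wrist_force: [0.0, 0.0, -0.4]
gripper_width: 0.448
gripper_force: 0.0
```

Call:
inch_along(segments=[{"jaw": 0}, {"jaw": 0}, {"jaw": 0}, {"jaw": 0}])

```text
time_s: 6.7
tcp_pos: [0.5135, -0.2235, 0.0424]
ee_rot: [[-1.0, -0.001, -0.0], [-0.001, 1.0, -0.001], [0.0, -0.001, -1.0]]
wrist_force: [-0.9, 0.0, 1.4]
gripper_width: 0.084
gripper_force: 1.3
```

```bash
python3 - <<'E'
from h import *
from station import r
s=r.sense();print(s["gripper_width"],s["gripper_force"],s["wrist_force"])
c=r.capture("wrist");pickle.dump(c,open('wrist2.pkl','wb'));a=c["pixels"][:,:,::-1]
b=r.capture("scene")["pixels"][150:235,200:300,::-1]
cv2.imwrite('pics/w2.png',np.vstack([a[100:],cv2.resize(b,(353,300))[:, :353] if 0 else cv2.copyMakeBorder(cv2.resize(b,(329,280)),0,0,0,640-329,0)]))
s=r.sense();print(s["gripper_width"],s["gripper_force"],s["wrist_force"])
E
```

```text
0.08423784188427896 1.3324586302042007 [-0.88295016  0.00924644  1.35649581]
0.028109564833399395 1.0734574869275093 [-0.81227809 -0.25247695  1.62028871]
```

View pics/w2.png

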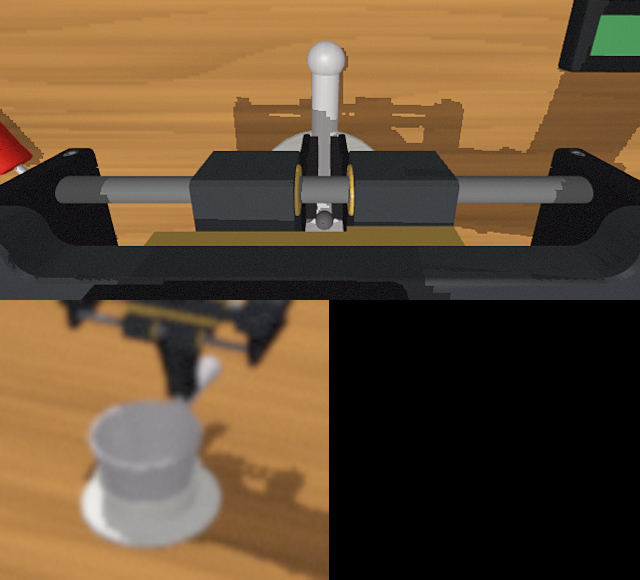

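The wrist view shows the rod between the fingers at (322,180), and in the scene crop the cup still stands upright in its nest. The reported opening is smaller than the rod, so I'll let the gripper settle and read it again.

Call:
inch_along(segments=[{"jaw": 0}, {"jaw": 0}, {"jaw": 0}, {"jaw": 0}])

```text
time_s: 7.2
tcp_pos: [0.5135, -0.2235, 0.0425]
ee_rot: [[-1.0, -0.0, 0.0], [-0.0, 1.0, -0.001], [-0.0, -0.001, -1.0]]
wrist_force: [0.2, 0.3, 2.1]
gripper_width: 0.004
gripper_force: 1.2
```

```bash
python3 - <<'E'
from h import *
from station import r
c=r.capture("wrist");pickle.dump(c,open('wrist3.pkl','wb'));a=c["pixels"][:,:,::-1]
cv2.imwrite('pics/w3.png',cv2.resize(a[130:350,200:450],(750,600)))
P=cloud(c)
for v in range(180,330,10): print(v,[round(float(P[v,u,2]),3) for u in (300,310,316,322,328,336,345)])
E
```

```text
180 [-0.001, -0.002, 0.063, 0.065, 0.065, 0.063, -0.002]
190 [-0.001, -0.001, 0.064, 0.066, 0.065, 0.063, -0.002]
200 [-0.003, -0.002, 0.064, 0.066, 0.067, 0.063, -0.003]
210 [-0.002, -0.0, 0.064, 0.066, 0.065, 0.062, -0.002]
220 [-0.002, -0.001, 0.065, 0.066, 0.066, 0.063, -0.002]
230 [-0.0, -0.002, 0.065, 0.066, 0.066, 0.062, -0.001]
240 [0.005, 0.076, 0.072, 0.072, 0.073, 0.076, 0.005]
250 [0.005, 0.089, 0.085, 0.085, 0.086, 0.088, 0.004]
260 [0.148, 0.099, 0.096, 0.094, 0.096, 0.098, 0.148]
270 [0.154, 0.15, 0.107, 0.105, 0.106, 0.108, 0.153]
280 [0.16, 0.152, 0.152, 0.153, 0.152, 0.152, 0.159]
290 [0.161, 0.155, 0.154, 0.154, 0.155, 0.155, 0.161]
300 [0.16, 0.154, 0.155, 0.154, 0.155, 0.155, 0.16]
310 [0.16, 0.154, 0.115, 0.115, 0.117, 0.13, 0.16]
320 [0.16, 0.137, 0.021, 0.024, 0.023, 0.13, 0.161]
```

View pics/w3.png

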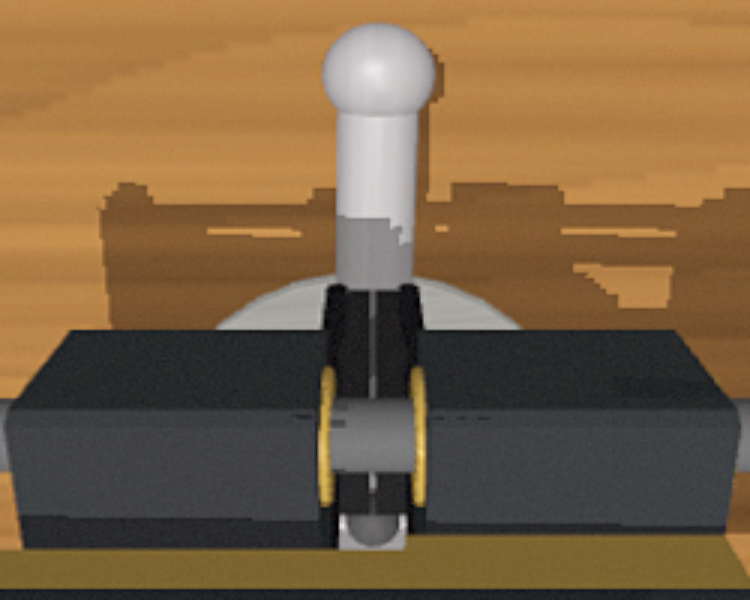

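The fingers have shut right over the rod, so their tips must be above it instead of beside it. I'll measure the true tip height from the scene camera.

```bash
python3 - <<'E'
from h import *
from station import r
for n in("scene","top"):
    c=r.capture(n);P=cloud(c)
    dark=c["pixels"].max(-1)<70
    m=dark&(np.abs(P[...,0]-.5135)<.04)&(np.abs(P[...,1]+.2235)<.03)&(P[...,2]>.03)&(P[...,2]<.16)
    q=P[m];print(n,len(q),np.percentile(q[:,2],[0,5,25,50]) if len(q) else 0)
    lo=q[q[:,2]<np.percentile(q[:,2],25)] if len(q) else q;print(lo[:8].round(3))
    if n=="scene":
        v,u=np.where(m);print(u.min(),u.max(),v.min(),v.max())
        cv2.imwrite('pics/s3.png',cv2.resize(c["pixels"][130:230,205:305,::-1],(600,600),interpolation=cv2.INTER_CUBIC))
s=r.sense();print(s["tcp_pos"],s["gripper_width"],s["wrist_force"])
E
```

```text
scene 180 [0.06915901 0.07642077 0.09421711 0.11375664]
[[ 0.523 -0.229  0.094]
 [ 0.507 -0.218  0.086]
 [ 0.522 -0.23   0.089]
 [ 0.523 -0.226  0.091]
 [ 0.52  -0.224  0.089]
 [ 0.524 -0.219  0.093]
 [ 0.52  -0.215  0.091]
 [ 0.515 -0.214  0.089]]
239 258 156 179
top 29 [0.15283399 0.15513732 0.1576961  0.15839665]
[[ 0.488 -0.221  0.155]
 [ 0.478 -0.206  0.153]
 [ 0.477 -0.213  0.158]
 [ 0.478 -0.231  0.155]
 [ 0.478 -0.242  0.156]
 [ 0.478 -0.249  0.157]
 [ 0.477 -0.252  0.157]]
[ 0.51345728 -0.22343733  0.04247002] 0.0077554296664662575 [-0.57820174 -0.75824261  2.43776064]
```

View pics/s3.png

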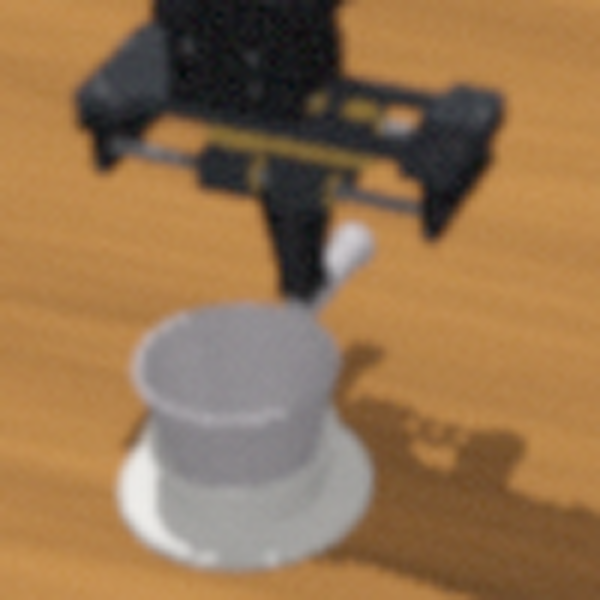

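```bash
python3 - <<'E'
from h import *
for n,tz in(("wrist1.pkl",.2004),("wrist2.pkl",.0424),("wrist3.pkl",.0425)):
    c=pickle.load(open(n,'rb'));P=cloud(c);print(n,"cam",c["world_from_camera"][:3,3].round(4))
    dark=(c["pixels"].max(-1)<70)&(c["z_map"]>0)&(P[...,2]>tz-.03)&(P[...,2]<tz+.06)&(np.abs(P[...,0]-.513)<.06)
    v,u=np.where(dark);q=P[dark];i=np.argsort(q[:,2])[::max(1,len(q)//8)]
    for k in i: print(u[k],v[k],q[k].round(4))
E
```

```text
wrist1.pkl cam [ 0.4319 -0.2234  0.3871]
240 234 [ 0.5027 -0.2683  0.2223]
245 241 [ 0.5034 -0.2635  0.2308]
398 268 [ 0.5196 -0.1752  0.2356]
402 251 [ 0.5065 -0.1751  0.2399]
243 260 [ 0.5083 -0.262   0.2442]
239 258 [ 0.5049 -0.2628  0.2483]
219 257 [ 0.5023 -0.2717  0.252 ]
413 260 [ 0.5034 -0.1744  0.256 ]
222 265 [ 0.5021 -0.2677  0.2604]
wrist2.pkl cam [ 0.4329 -0.2227  0.2291]
573 153 [ 0.4628 -0.0405  0.0124]
616 170 [ 0.4751 -0.007   0.014 ]
633 171 [0.4758 0.0053 0.0145]
618 161 [ 0.4683 -0.0084  0.0149]
591 170 [ 0.4748 -0.0268  0.0154]
331 240 [ 0.5043 -0.2187  0.0733]
332 250 [ 0.5048 -0.2184  0.085 ]
302 255 [ 0.5034 -0.2339  0.0934]
303 264 [ 0.5036 -0.2328  0.1024]
wrist3.pkl cam [ 0.4329 -0.2227  0.2292]
570 167 [ 0.4732 -0.0401  0.0125]
575 170 [ 0.4752 -0.0371  0.014 ]
633 164 [0.4706 0.0039 0.0144]
605 168 [ 0.4735 -0.0162  0.0148]
580 153 [ 0.4625 -0.0377  0.0152]
332 238 [ 0.5046 -0.218   0.0699]
335 246 [ 0.5036 -0.2167  0.0827]
311 254 [ 0.5037 -0.2294  0.0919]
320 266 [ 0.5047 -0.2246  0.1024]
```

Measured fingertips sit about 26 mm short of the reported TCP: they read z = 0.222 against 0.200 before the descent, and they now rest on the rod top at 0.069 against 0.0425. I'll reopen and descend by that much more.

Call:
inch_along(segments=[{"jaw": 1, "sz": -0.004}, {"jaw": 1, "sy": -0.001, "sz": -0.004}, {"jaw": 1, "sy": -0.001, "sz": -0.004}, {"jaw": 1, "sy": -0.001, "sz": -0.004}, {"jaw": 1, "sy": -0.001, "sz": -0.004}, {"jaw": 1, "sy": -0.001, "sz": -0.004}, {"jaw": 1, "sy": -0.001, "sz": -0.004}, {"jaw": 1, "sy": -0.001, "sz": -0.004}])

```text
time_s: 8.15
tcp_pos: [0.5135, -0.2244, 0.0463]
ee_rot: [[-1.0, -0.001, -0.0], [-0.001, 1.0, -0.001], [0.0, -0.001, -1.0]]
wrist_force: [0.2, 0.7, 0.2]
gripper_width: 0.651
gripper_force: 0.0
```

Call:
inch_along(segments=[{"jaw": 1, "sz": 0.008}, {"jaw": 1, "sz": 0.016}, {"jaw": 1, "sz": 0.024}, {"jaw": 1, "sz": 0.03}, {"jaw": 1, "sz": 0.03}])

```text
time_s: 8.65
tcp_pos: [0.5125, -0.2242, 0.0149]
ee_rot: [[-1.0, -0.0, -0.003], [-0.0, 1.0, -0.0], [0.003, -0.0, -1.0]]
wrist_force: [-0.8, -0.7, 0.6]
gripper_width: 0.991
gripper_force: 0.0
```

Call:
inch_along(segments=[{"jaw": 0}, {"jaw": 0}, {"jaw": 0}, {"jaw": 0}, {"jaw": 0}, {"jaw": 0}, {"jaw": 0}, {"jaw": 0}])

```text
time_s: 9.45
tcp_pos: [0.5135, -0.2244, 0.0164]
ee_rot: [[-1.0, -0.0, 0.0], [-0.0, 1.0, -0.001], [-0.0, -0.001, -1.0]]
wrist_force: [-0.9, -0.3, -0.3]
gripper_width: 0.355
gripper_force: 0.0
```

Call:
inch_along(segments=[{"jaw": 0}, {"jaw": 0}, {"jaw": 0}, {"jaw": 0}, {"jaw": 0}])

```text
time_s: 9.95
tcp_pos: [0.5135, -0.2244, 0.0164]
ee_rot: [[-1.0, -0.0, -0.0], [-0.0, 1.0, -0.001], [0.0, -0.001, -1.0]]
wrist_force: [-0.2, -0.2, -0.5]
gripper_width: 0.175
gripper_force: 30.0
```

Call:
inch_along(segments=[{"jaw": 0, "sz": -0.005}, {"jaw": 0, "sz": -0.015}, {"jaw": 0, "sz": -0.027}, {"jaw": 0, "sz": -0.042}, {"jaw": 0, "sz": -0.057}, {"jaw": 0, "sz": -0.072}, {"jaw": 0, "sz": -0.08}, {"jaw": 0, "sz": -0.08}])

```text
time_s: 10.75
tcp_pos: [0.5145, -0.2245, 0.0982]
ee_rot: [[-1.0, -0.001, 0.004], [-0.001, 1.0, -0.002], [-0.004, -0.002, -1.0]]
wrist_force: [-0.3, -0.3, -2.4]
gripper_width: 0.172
gripper_force: 30.0
```

```bash
python3 - <<'E'
from h import *
from station import r
c=r.capture("wrist");P=cloud(c)
v=slice(100,239);q=P[v,280:360].reshape(-1,3)
q=q[(q[:,2]>.09)&(q[:,0]<.5)];l=cv2.fitLine(q.astype(np.float32),cv2.DIST_HUBER,0,.01,.01).ravel()
print(len(q),l,"droop deg",np.degrees(np.arcsin(l[2]/1)),r.sense()["wrist_force"])
cv2.imwrite('pics/w4.png',np.vstack([c["pixels"][100:,:,::-1],cv2.resize(r.capture("scene")["pixels"][100:240,160:480,::-1],(640,280))]))
E
```

```text
3162 [ 0.9935647  -0.08417841 -0.07578339  0.47533783 -0.22370856  0.15030833] droop deg -4.3462353 [-0.74335431 -0.6905427  -3.08460138]
```

View pics/w4.png

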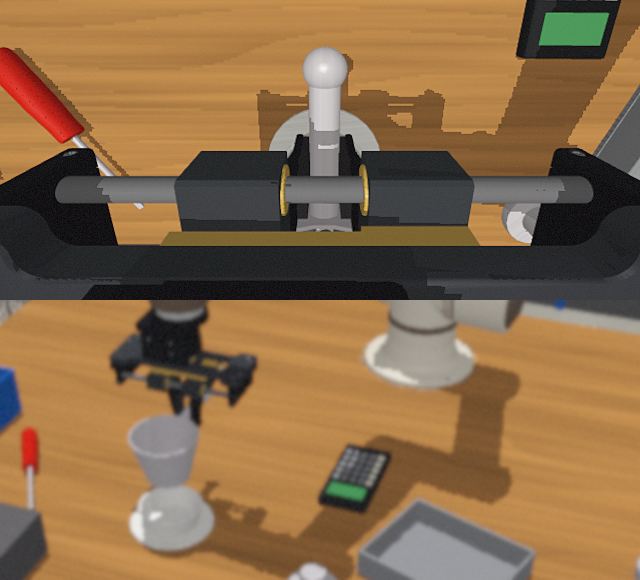

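Step 1 is done: the lower crop shows the cup hanging upright, clear of the nest, and the grip is 30 N. Next I carry it over the tray.

Call:
inch_along(segments=[{"jaw": 0, "sy": 0.008, "sz": -0.015}, {"jaw": 0, "sx": 0.002, "sy": 0.025, "sz": -0.035}, {"jaw": 0, "sx": 0.004, "sy": 0.05, "sz": -0.05}, {"jaw": 0, "sx": 0.006, "sy": 0.08, "sz": -0.057}, {"jaw": 0, "sx": 0.008, "sy": 0.11, "sz": -0.057}, {"jaw": 0, "sx": 0.01, "sy": 0.14, "sz": -0.057}, {"jaw": 0, "sx": 0.012, "sy": 0.17, "sz": -0.057}, {"jaw": 0, "sx": 0.014, "sy": 0.2, "sz": -0.057}])

```text
time_s: 11.65
tcp_pos: [0.4984, -0.0232, 0.1522]
ee_rot: [[-1.0, -0.0, -0.002], [-0.0, 1.0, -0.001], [0.002, -0.001, -1.0]]
wrist_force: [1.6, 0.1, -3.3]
gripper_width: 0.173
gripper_force: 30.0
```

Call:
inch_along(segments=[{"jaw": 0, "sx": 0.002, "sy": 0.03}, {"jaw": 0, "sx": 0.004, "sy": 0.06}, {"jaw": 0, "sx": 0.006, "sy": 0.09}, {"jaw": 0, "sx": 0.008, "sy": 0.12}, {"jaw": 0, "sx": 0.01, "sy": 0.15}, {"jaw": 0, "sx": 0.01, "sy": 0.18}, {"jaw": 0, "sx": 0.01, "sy": 0.205}, {"jaw": 0, "sx": 0.01, "sy": 0.225}])

```text
time_s: 12.45
tcp_pos: [0.4886, 0.202, 0.1518]
ee_rot: [[-1.0, -0.001, -0.002], [-0.001, 1.0, -0.002], [0.002, -0.002, -1.0]]
wrist_force: [-0.1, -0.2, -2.7]
gripper_width: 0.172
gripper_force: 30.0
```

```bash
python3 -c "
from h import *
go([.49,.22,.155],tool(0))
g=np.array([.49,.22,.20])
for a in (0,35,65,100):
  t=tool(a);print(a,g+.045*t[:,2])"
```

```text
t 12.45 j [  40.1   15.   -16.8    0.   -58.4 -130. ] tcp [0.4886 0.202  0.1518] z [-0.002 -0.002 -1.   ]
row [-0.0015  0.018  -0.0032] [-0.1  -0.1   0.07]
0 [0.49  0.22  0.155]
35 [0.49       0.24581094 0.16313816]
65 [0.49       0.26078385 0.18098218]
100 [0.49       0.26431635 0.20781417]
```

Units first: turns go in shares of 90 degrees. So -60 degrees / 90 = -0.6667.

Call:
inch_along(segments=[{"jaw": 0, "sy": 0.01, "sz": -0.001, "drx": -0.0889}, {"jaw": 0, "sy": 0.02, "sz": -0.003, "drx": -0.1778}, {"jaw": 0, "sy": 0.03, "sz": -0.006, "drx": -0.2667}, {"jaw": 0, "sy": 0.04, "sz": -0.01, "drx": -0.3556}, {"jaw": 0, "sy": 0.045, "sz": -0.0135, "drx": -0.4444}, {"jaw": 0, "sy": 0.0495, "sz": -0.018, "drx": -0.5333}, {"jaw": 0, "sy": 0.0525, "sz": -0.0215, "drx": -0.6}, {"jaw": 0, "sy": 0.055, "sz": -0.0255, "drx": -0.6667}])

```text
time_s: 13.25
tcp_pos: [0.4897, 0.2547, 0.1778]
ee_rot: [[-1.0, 0.001, 0.001], [0.002, 0.499, 0.867], [0.0, 0.867, -0.499]]
wrist_force: [-1.3, -0.5, -3.7]
gripper_width: 0.176
gripper_force: 30.0
```

```bash
python3 - <<'E'
from h import *
from station import r
go(np.array([.49,.22,.20])+.045*tool(76)[:,2],tool(76))
A=np.array(r.sense()["ee_rot"]);print("g",np.array(r.sense()["tcp_pos"])-.045*A[:,2])
t=r.capture("top");s=r.capture("scene")
cv2.imwrite('pics/p5.png',np.vstack([cv2.resize(t["pixels"][130:270,180:340,::-1],(640,300)),cv2.resize(s["pixels"][130:290,280:480,::-1],(640,300))]))
E
```

```text
t 13.25 j [  3.9  21.  -10.5 -65.5 -71.9 -63.5] tcp [0.4897 0.2547 0.1778] z [ 0.001  0.867 -0.499]
row [-0.0003  0.0143  0.0021] [-15.91   0.08  -0.05]
g [0.48963939 0.21566905 0.20020708]
```

View pics/p5.png

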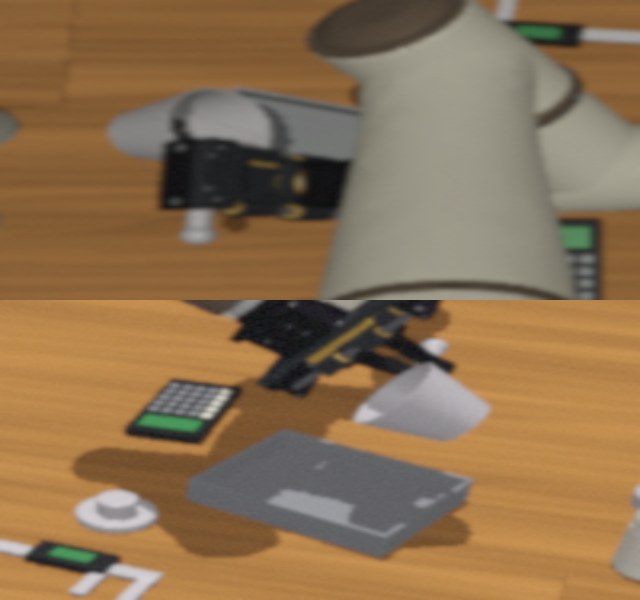

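The lower scene crop shows the cup tilted 60° over the +y end of the tray, mouth at about (375,400) facing the tray's middle. I'll continue the tilt slowly.

In the tool's units: -16 degrees / 90 = -0.1778.

Call:
inch_along(segments=[{"jaw": 0, "sy": 0.0016, "drx": -0.0222}, {"jaw": 0, "sy": 0.0031, "drx": -0.0444}, {"jaw": 0, "sy": 0.0047, "drx": -0.0667}, {"jaw": 0, "sy": 0.0063, "drx": -0.0889}, {"jaw": 0, "sy": 0.0078, "sz": -0.001, "drx": -0.1111}, {"jaw": 0, "sy": 0.0094, "sz": -0.001, "drx": -0.1333}, {"jaw": 0, "sy": 0.0109, "sz": -0.001, "drx": -0.1556}, {"jaw": 0, "sy": 0.0124, "sz": -0.002, "drx": -0.1778}])

```text
time_s: 14.15
tcp_pos: [0.4894, 0.2602, 0.1901]
ee_rot: [[-1.0, 0.0, -0.0], [-0.0, 0.241, 0.971], [0.0, 0.971, -0.241]]
wrist_force: [-0.3, -0.2, -2.9]
gripper_width: 0.176
gripper_force: 30.0
```

Call:
inch_along(segments=[{"jaw": 0, "sy": 0.0016, "drx": -0.0222}, {"jaw": 0, "sy": 0.0031, "drx": -0.0444}, {"jaw": 0, "sy": 0.0047, "drx": -0.0667}, {"jaw": 0, "sy": 0.0063, "drx": -0.0889}, {"jaw": 0, "sy": 0.0078, "sz": -0.001, "drx": -0.1111}, {"jaw": 0, "sy": 0.0094, "sz": -0.001, "drx": -0.1333}, {"jaw": 0, "sy": 0.0109, "sz": -0.001, "drx": -0.1556}, {"jaw": 0, "sy": 0.0124, "sz": -0.002, "drx": -0.1778}])

```text
time_s: 14.95
tcp_pos: [0.4894, 0.2613, 0.2029]
ee_rot: [[-1.0, -0.0, -0.0], [-0.0, -0.037, 0.999], [-0.0, 0.999, 0.037]]
wrist_force: [-0.3, -0.2, -2.5]
gripper_width: 0.177
gripper_force: 30.1
```

Call:
inch_along(segments=[{"jaw": 0, "sy": 0.003, "drx": -0.0444}, {"jaw": 0, "sy": 0.006, "drx": -0.0889}, {"jaw": 0, "sy": 0.0094, "sz": -0.001, "drx": -0.1333}, {"jaw": 0, "sy": 0.0094, "sz": -0.001, "drx": -0.1333}, {"jaw": 0, "sy": 0.0094, "sz": -0.001, "drx": -0.1333}, {"jaw": 0, "sy": 0.0094, "sz": -0.001, "drx": -0.1333}, {"jaw": 0, "sy": 0.0094, "sz": -0.001, "drx": -0.1333}, {"jaw": 0, "sy": 0.0094, "sz": -0.001, "drx": -0.1333}])

```text
time_s: 15.75
tcp_pos: [0.4892, 0.26, 0.2128]
ee_rot: [[-1.0, -0.002, -0.001], [-0.001, -0.241, 0.971], [-0.002, 0.971, 0.241]]
wrist_force: [0.9, 0.9, -1.2]
gripper_width: 0.175
gripper_force: 30.0
```

```bash
python3 - <<'E'
from h import *
from station import r
go(np.array([.49,.22,.20])+.045*tool(105)[:,2],tool(105))
t=r.capture("wrist");s=r.capture("scene")
pickle.dump(s,open('s6.pkl','wb'))
cv2.imwrite('pics/p6.png',np.vstack([cv2.resize(t["pixels"][:,:,::-1],(480,300)),cv2.resize(s["pixels"][170:290,290:482,::-1],(480,300),interpolation=cv2.INTER_CUBIC)]))
E
```

```text
t 15.75 j [  -7.8   43.4  -12.3  -91.5 -105.9  -35.4] tcp [0.4892 0.26   0.2128] z [-0.001  0.971  0.241]
row [-0.0008 -0.0019  0.0031] [-1.08 -0.06  0.1 ]
```

View pics/p6.png

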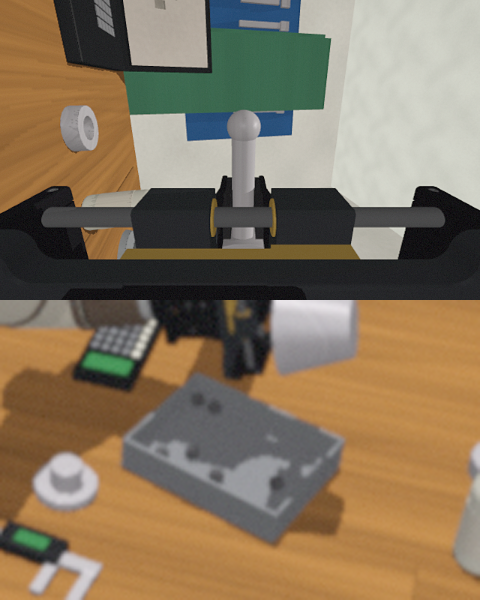

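The scene crop shows six balls in the tray, at (198,400), (214,407), (162,452), (192,453), (217,475) and (278,483). The cup is held on its side above them, touching nothing. I'll let it settle and hand in.

Call:
inch_along(segments=[{"jaw": 0}, {"jaw": 0}, {"jaw": 0}, {"jaw": 0}, {"jaw": 0}, {"jaw": 0}, {"jaw": 0}, {"jaw": 0}])

```text
time_s: 16.65
tcp_pos: [0.4893, 0.2599, 0.212]
ee_rot: [[-1.0, 0.0, -0.0], [-0.0, -0.241, 0.971], [-0.0, 0.971, 0.241]]
wrist_force: [-0.9, 0.1, -1.5]
gripper_width: 0.173
gripper_force: 30.0
```

```bash
python3 -c "
from station import r
print(r.finish_job())"
```

```text
the job is handed in; nothing more can be done
None
```

I handed the job in at 16.65 s: the last picture shows all six balls in the tray, and the gripper holds the emptied cup about 104° from upright, its mouth roughly 0.2 m above the bench over the tray; no verdict was returned.

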